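# Latch the hatch of the fish chest

### The job

The hatch of the insulated fish chest has been left open. Swing it shut, press it down firmly on its springy seal, and turn the wing knob clockwise as far as it goes, so that the hidden tongue swings under the frame edge and keeps the hatch down by itself; if the tongue jams against the edge, do not force it. Let go, and leave the tubs, the fish and the other goods on the stall where they are.

Things in the scene. Friction and masses are not known exactly. Their poses are not given: they have to be found in the camera images.
- chest: insulated fish chest, white walls, blue top deck, fixed; 300 (x) x 400 (y) x 140 mm high. Origin: centre of its underside; x runs from the front wall (nearer the robot) to the back, y left, z up. The 8 mm thick deck has an opening from x -85 to +100, y -100 to +100 mm, under the hatch.
- frame_edge (a point): the frame edge (solid chest_c0) that the tongue (solid wing_c0) goes under: front rim of the deck opening, middle, at deck height (140 mm); x -85 mm from the chest's origin, axes as the chest's. Just in front of it (17 mm) a springy black rubber seal strip, 190 mm long, stands 13 mm proud of the deck.
- hatch (a joint): hatch angle (rad): 0 = pressed fully down (a hard stop), grows as it opens upward; starts 0.35 to 0.65 open. Its stiff hinge (0.65 N m) keeps it where it is left. It meets the seal at about 0.045; from there it takes about 15 N more at the knob, growing, to press it down to 0, and it springs back to 0.045 if let go unlatched. Latched it rests at about 0.012.
- hatch_hinge (a point): middle of the hatch's hinge line, at the back, 144 mm above the table, 115 mm behind the chest's centre; axes are the hatch's: x away from its front edge, y along the hinge, z out of its upper side. The hatch is a blue and white slab 230 (from here to the front) x 240 (y) x 10 mm, its underside at z = 0.
- hatch_edge (a point): point on the hatch's upper face, on its middle line, 15 mm in from the front edge, 215 mm from the hinge line: a place to push down, here or up to 80 mm to either side.
- wing_grip (a point): grip point of the wing knob, on its axis, 28 mm above the hatch's upper face, 175 mm from the hinge line. The wing is an upright black bar 50 mm long, 12 mm thick, 6 to 36 mm above the hatch, on a steel disc 36 mm wide and 6 mm high. Axes turn with the wing: x along the bar, z out of the hatch; the red -x end shows where the tongue below points.
- wing (a joint): turn of the knob (rad): 0 = end stop, tongue and red end straight to the chest's front; grows counter-clockwise from above to 2.8; starts 1.6 to 2.6. Friction 0.05 N m. Tongue: 45 mm from axis to tip, 14 wide, 6 thick, top 14.5 mm under the hatch's underside; frame edge 25 mm from the axis. Below 1.15 it passes only with the hatch pressed under 0.01 rad, else it jams: 3 N m is forcing it.
- tub_a: small round food tub with a clear lid, 66 mm across, 43 mm high, loose on the chest's deck beside the hatch; origin: centre of its underside. Leave alone.
- tub_b: the same kind of tub, on the other side of the hatch. Leave alone.
- phone: black phone lying on the table, 145 x 70 x 9 mm; origin: centre of its underside. Leave alone.
- fish_a: smoked brown fish, 235 mm long, 46 mm thick, lying loose on the table; origin: underside, about mid-length. Leave alone.
- fish_b: another such fish. Leave alone.
- turner: spatula lying on the table; origin at its underside. Leave alone.
- jar: closed jar, 70 mm across, 100 mm high, on the table; origin: centre of its underside. Leave alone.

How it is judged:
On the way, in this order (a step that is already met when the one before it is completed fails the run):
1. the hatch is swung down onto its seal with the tongue inside the opening (below 0.075 rad, wing still beyond 1.0 rad) (value of joint hatch below 0.075 rad and value of joint wing above 1 rad), for 0.1 s.
2. the tongue is under the frame edge: wing turned to within 0.25 rad of its stop with the hatch down (value of joint wing below 0.25 rad and value of joint hatch below 0.022 rad), for 0.1 s.
At the end, for the whole second after the job is handed in: The hatch stays down by itself (below 0.022 rad; unlatched it springs to about 0.045), the wing knob is within 0.25 rad of its end stop, with the tongue under the frame edge (all of step 2 and value of joint hatch above -0.01 rad); the robot touches nothing.
It fails at once if a tub, the phone, a fish, the spatula or the jar is moved by more than 30 mm (distance of any of tub_a, tub_b, phone, fish_a, fish_b, turner, jar from where it was at the start of the episode above 0.03 m).
It fails at once if the knob is forced while the tongue is jammed against the frame edge (over 100 N on the tongue) (contact force between wing_c0 and chest_c0 above 100 N).
It also fails if it takes over 58 s, if anything falls off the work surface, if the arm or the gripper's body presses on something with over 40 N, if the wrist force passes 120 N, or if a joint passes its speed limit or range.

### The arm

A 7-joint arm with a two-finger parallel gripper is mounted at the origin on the work surface. World frame = base frame: x ahead of the robot, y to its left, z up, the work surface at z = 0. Lengths are in m, angles in rad, forces in N, time in s.
With the tool pointing down it reaches from about 0.425 to 0.875 m from the base axis. Payload 4.7 kg.
Tool frame: the origin (TCP) lies on the centre line of the jaws, within the pads' length; the fingertips stand 11 mm ahead of it and the grasp point (between the pads) lies 8 mm behind it; z points along the fingers, y is the line along which they close (so a half turn about z gives the same grasp; the last joint's range is limited). The gripper opens to 87 mm and grips with 3 to 60 N. Pads are 19 mm wide; open, the fingers measure 117 mm over their backs; the gripper's body (75 mm by 190 mm) begins 51 mm behind the grasp point.
Start: joints at [1.264, 0.321, -0.07, 1.45, 0.023, 1.371, -0.057], TCP at [0.205, -0.617, 0.234] pointing down, gripper open.
Joint ranges: [-2.86, 2.86], [-0.3, 2.09], [-1.38, 1.24], [0.06, 2.45], [-1.56, 4.7], [0.09, 2.05], [-2.69, 2.69]. Speed limits (rad/s): [2.57, 2.57, 3.14, 3.14, 3.14, 3.14, 3.14].

### API

Orientations are given as [roll, pitch, yaw] about the fixed x, y, z axes, in that order (R = Rz(yaw) Ry(pitch) Rx(roll)).
In Python, from station import r gives the robot as it stands.
- The arm moves only by the tool move_arm, never from a script. Its argument "steps" is one flat list of numbers, 7 for each row, row after row: the shift along the tool's x, y, z scaled (see below), then the turn, a rotation vector about the tool's x, y, z scaled (see below), then the gripper command: -1 is shut, 1 is fully open, values between are in proportion. In form: [tx, ty, tz, wx, wy, wz, jaw, tx, ty, tz, wx, wy, wz, jaw, ...]. A call has 1 to 8 rows; each row shifts and turns the commanded pose from where the row before left it, along the tool's axes as they then stand; what a row does not reach is not made up. The controller multiplies each number of a shift by 0.04 m and each number of a turn by 0.1 rad. A row lasts 1/12 s, in which the tool goes at most 41.7 mm and 7.16 degrees, less where a joint would pass 70% of its speed; a pose out of reach is approached as far as the arm can. A call with a number of a shift or a turn outside -1 to 1 is refused whole. A call with a gripper value outside its range is refused whole. The fingers move at their own pace and stop on an object; "grip_force" is the grip in N (left out, the last holds). Time passes only in rows, so rows that do not move let the fingers close. It gives the time, the measured TCP pose, the force, the opening and the grip force at its end, in the units of the state.
- r.read_state(): the state, without advancing time (a new reading comes with each control period).
- r.camera(name): name is "side" or "top"; returns (picture, depth): 480x640x3 uint8, red, green, blue; 480x640 float32, m along the optical axis (not along the pixel's ray), 0 where there is no reading.
- r.camera_model(name): a dict with "camera_matrix" (3x3 intrinsics, pixels), "k1" (the pictures are not rectified: a ray, as slopes to the right and down, at radius r is drawn at 1 + k1 r^2 times it, then the intrinsics apply), "view" (4x4, takes a point from world to camera coordinates). Camera axes: x right, y up, looking along -z (the intrinsics and any distortion apply to the point x, -y, -z); pixel columns grow to the right and rows downward; lengths in m; the calibration is good to about 2 mm. A picture is of the moment at which its call begins. camera_model takes no time and is no camera call.
- r.finish_job(): hands the job in; it is judged then, once.
Trained networks look in the newest picture that a camera, given by its name, has taken for a name from the list of things; names that differ only in an ending like _2 or _b are one class to them, and where a whole thing is asked for, a point or a joint stands for the part that bears it (a point fixed in the world has none). Each returns a list of dicts, best first, with "score" (0 to 1); they miss things now and then, are a little off and sometimes report something else, mostly with a low value. They report only what shows in the picture. A call takes as long as a camera call.
- r.search_frame(camera, name): "centre" ([x, y, z] in m, in world coordinates, good to about 4 mm: the middle of the surface that is visible of it).
The state is a dict: "clock": time; "qpos": joint angles; "joint_vel": joint speeds; "joint_torque": joint torques, N m; "ee_pos": TCP position; "ee_rot": TCP orientation; "contact_force": force on the tool from outside, world axes, zero at the start; "wrist_torque": the same for the moment, N m; "gripper_width": opening from 0.0 (shut) to 1.0 (fully open); "grip_force": force on a finger pad.
Only numpy, scipy, OpenCV 4.12 (cv2) and the standard library are available. Lean on these libraries where they do the work, as an engineer would, in place of code of your own. Each camera call takes 0.05 s, during which the arm holds its last target. There are 200 camera calls.

## Working session

There is one attempt and no reset: what is moved stays moved. The work goes in short steps, Python scripts to look and compute and a tool call to move; the robot and the scene stay as the last step left them, time stands still between calls to the robot, and variables do not carry over. Pictures are saved under pics/ and viewed, at most 10 in all, crops included, and the job is handed in when it is done.

Besides the shell and the picture viewer there is one more tool, called after "Call:" as name(argument=value, ...) on one line, values as JSON. move_arm: Moves the arm, as the interface text tells. Its arguments: {"type":"object","properties":{"steps":{"type":"array"},"grip_force":{"type":"number"}},"required":["steps"]}

```bash
mkdir -p pics; ls; cat > h.py <<'E'
import numpy as np, cv2
from station import r
from scipy.spatial.transform import Rotation as R
def cloud(name):
    img,d=r.camera(name); m=r.camera_model(name); K=np.array(m["camera_matrix"]); k1=m["k1"]; V=np.array(m["view"])
    v,u=np.mgrid[0:480,0:640].astype(np.float32)
    p=cv2.undistortPoints(np.stack([u.ravel(),v.ravel()],1)[:,None].astype(np.float64),K,np.array([k1,0,0,0.])).reshape(480,640,2)
    c=np.stack([p[...,0]*d,-p[...,1]*d,-d],-1)
    w=(c-V[:3,3])@V[:3,:3]
    w[d==0]=np.nan
    return img,w
E
python3 - <<'E'
from h import *
for n in("top","side"):
    img,w=cloud(n); cv2.imwrite(f"pics/{n}0.png",img[...,::-1]); np.save(f"{n}0.npy",w)
    for t in("chest","hatch","wing","wing_grip","hatch_edge","hatch_hinge","tub_a","frame_edge"):
        try: print(n,t,[(np.round(q["centre"],3).tolist(),round(q["score"],2)) for q in r.search_frame(n,t)[:2]])
        except Exception as e: print(t,e)
s=r.read_state(); print(s)
E
```

```text
pics
top chest [([0.612, 0.025, 0.139], 0.91), ([0.653, -0.148, 0.186], 0.54)]
top hatch [([0.618, 0.031, 0.26], 0.63), ([0.654, 0.015, 0.216], 0.61)]
top wing []
top wing_grip [([0.622, 0.026, 0.257], 0.52)]
top hatch_edge [([0.656, 0.018, 0.216], 0.97), ([0.62, 0.027, 0.259], 0.52)]
top hatch_hinge [([0.656, 0.016, 0.216], 0.93)]
top tub_a [([0.677, 0.18, 0.182], 0.86), ([0.653, -0.149, 0.185], 0.74)]
top frame_edge [([0.613, 0.019, 0.142], 0.87)]
side chest [([0.615, -0.064, 0.137], 0.66), ([0.658, -0.009, 0.216], 0.6)]
side hatch [([0.654, -0.008, 0.214], 0.82)]
side wing [([0.627, 0.02, 0.258], 0.9)]
side wing_grip [([0.623, 0.023, 0.256], 0.59), ([0.616, -0.065, 0.137], 0.21)]
side hatch_edge [([0.652, -0.004, 0.214], 0.73)]
side hatch_hinge [([0.654, -0.003, 0.212], 0.95)]
side tub_a [([0.648, -0.158, 0.183], 0.79), ([0.698, 0.188, 0.182], 0.49)]
side frame_edge [([0.616, -0.067, 0.14], 0.8)]
{'clock': 0.9, 'qpos': array([ 1.26410882,  0.32097938, -0.07007328,  1.4504884 ,  0.02257725,
        1.3707538 , -0.05693932]), 'joint_vel': array([-0.0010701 , -0.0014746 , -0.00019262,  0.00079584, -0.00049593,
        0.00043571,  0.00050887]), 'joint_torque': array([-8.85181157e-05, -4.91092622e+01, -4.03426057e-01, -3.12770283e+01,
       -6.37904881e-02,  3.36143165e-02,  2.21765006e-06]), 'ee_pos': array([ 0.20493652, -0.6168908 ,  0.23360555]), 'ee_rot': array([3.14143543e+00, 2.71821395e-05, 3.20737065e-01]), 'contact_force': array([-0.05818823, -0.03417242,  0.19958057]), 'wrist_torque': array([-0.03712281,  0.03720364,  0.01545467]), 'grip_force': 0.0, 'gripper_width': 0.9992057302843114}
```

View pics/top0.png

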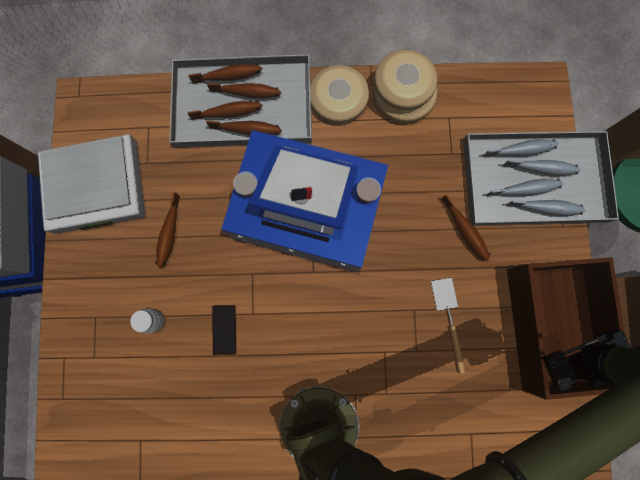

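View pics/side0.png

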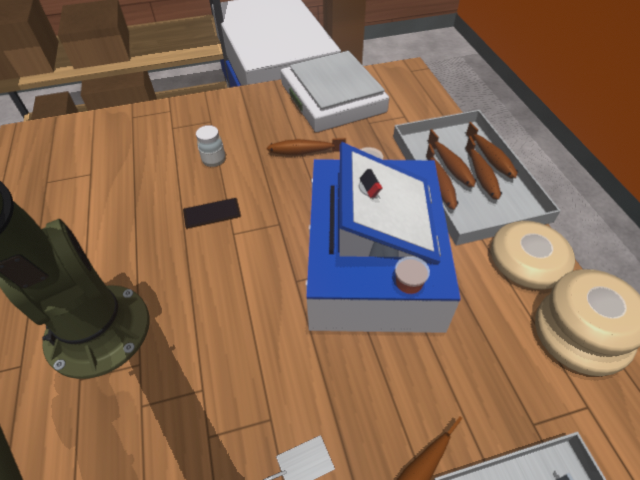

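```bash
cat > fit.py <<'E'
from h import *
def chestfit(w):
    m=(abs(w[...,2]-.14)<.006)&(abs(w[...,0]-.63)<.3)&(abs(w[...,1]-.02)<.3)
    m=cv2.morphologyEx(m.astype(np.uint8),cv2.MORPH_OPEN,np.ones((3,3)))
    n,l,s,_=cv2.connectedComponentsWithStats(m); k=1+s[1:,4].argmax()
    p=w[l==k]; return cv2.minAreaRect(p[:,:2].astype(np.float32)),np.median(p[:,2])
if __name__=="__main__":
    for n in("top","side"):
        w=np.load(n+"0.npy"); img=cv2.imread(f"pics/{n}0.png")[...,::-1].astype(int)
        print(n,chestfit(w))
        rect,_=chestfit(w)
        yaw=np.radians(rect[2]); yaw=(yaw+np.pi/4)%(np.pi/2)-np.pi/4
        c=np.array(rect[0]); a=np.array([np.cos(yaw),np.sin(yaw)]); b=np.array([-a[1],a[0]])
        q=w.copy(); d=w[...,:2]-c; q[...,0]=d@a; q[...,1]=d@b   # chest coords
        print("yaw",yaw)
        # hatch plane: whitish points within hatch area above deck
        m=(img.min(-1)>120)&(q[...,2]>.155)&(abs(q[...,1])<.1)&(q[...,0]>-.13)&(q[...,0]<.1)
        P=q[m]; A=np.c_[P[:,0],P[:,1],np.ones(len(P))]
        for _ in range(5):
            s=np.linalg.lstsq(A,P[:,2],rcond=None)[0]; e=abs(A@s-P[:,2]); k=e<.004; A,P=A[k],P[k]
        print(len(P),"plane",s,"angle",np.arctan(-s[0]), "z at hinge x .115",s[0]*.115+s[2])
        th=np.arctan(-s[0])
        # knob: height above plane
        h=(q[...,2]-(q[...,0]*s[0]+q[...,1]*s[1]+s[2]))*np.cos(th)
        km=(h>.022)&(h<.05)&(abs(q[...,1])<.07)&(q[...,0]>-.15)&(q[...,0]<.08)
        red=km&(img[...,0]>120)&(img[...,1]<80)
        # hatch coords: x from hinge
        def hc(p): 
            X=p[:,0]-.115; Z=p[:,2]-.144; return np.c_[X*np.cos(th)-Z*np.sin(th),p[:,1],X*np.sin(th)+Z*np.cos(th)]
        H=hc(q[km]); print("knob",len(H),H.mean(0),cv2.minAreaRect(H[:,:2].astype(np.float32)),"red",hc(q[red]).mean(0),red.sum())
        top=H[H[:,2]>.042]; print("top",len(top),cv2.minAreaRect(top[:,:2].astype(np.float32)))
        E=hc(q[m]); print("white ext",E.min(0),E.max(0))
        al=q[(q[...,2]>.15)&(abs(q[...,1])<.2)&(abs(q[...,0])<.2)]; 
        for sg in(1,-1):
            t=al[(al[:,1]*sg>.125)]; print("tub",t.mean(0),t.min(0),t.max(0))
E
python3 fit.py
```

```text
top (((0.6487467885017395, 0.021199822425842285), (0.40205925703048706, 0.2997691035270691), 73.03883361816406), np.float64(0.13915887950552502))
yaw -0.29602819834161087
3371 plane [-0.53807944 -0.00205002  0.21918439] angle 0.4936451090117614 z at hinge x .115 0.15730525518451557
knob 140 [-0.17695753 -0.00072581  0.04295275] ((-0.17489835619926453, -0.0008186716586351395), (0.01496978010982275, 0.05000261962413788), 29.343151092529297) red [-0.16564819 -0.01703091  0.04659182] 10
top 98 ((-0.17496316134929657, -0.0007033869624137878), (0.01496978010982275, 0.04973811283707619), 29.343151092529297)
white ext [-0.20590155 -0.09999019  0.00560863] [-0.02176104  0.09973586  0.04817407]
tub [-0.01718984  0.16197927  0.18144709] [-0.0479481   0.13054435  0.15050732] [0.01687029 0.19674749 0.19045233]
tub [ 0.05417697 -0.1633767   0.1815639 ] [ 0.02208143 -0.19623356  0.1502599 ] [ 0.08764828 -0.13120277  0.19149728]
side (((0.6496254801750183, 0.019555330276489258), (0.4055195450782776, 0.30097469687461853), 73.24449920654297), np.float64(0.13874499461553813))
yaw -0.2924386566663477
4443 plane [-0.53603288 -0.00109941  0.21779284] angle 0.4920566964292584 z at hinge x .115 0.15614906175218138
knob 210 [-0.17663763 -0.00354193  0.04151885] ((-0.17585763335227966, -0.0008658487349748611), (0.015624435618519783, 0.05233021825551987), 30.33139419555664) red [-0.17005832 -0.01754284  0.04138927] 45
top 115 ((-0.17602354288101196, -0.00028454139828681946), (0.01552305743098259, 0.0511874258518219), 30.723495483398438)
white ext [-0.20696609 -0.09996998  0.00694794] [-0.02219978  0.09992816  0.04624859]
tub [-0.00641604  0.17804143  0.18161481] [-0.03501569  0.15607408  0.17763849] [0.01434622 0.19763555 0.18475151]
tub [ 0.05201775 -0.16885849  0.17859658] [ 0.02062363 -0.19717188  0.15024028] [ 0.08578865 -0.13110228  0.18649783]
```

Call:
move_arm(steps=[0,0,-0.8,0,0,0,-1,0,0,-0.8,0,0,0,-1,0,0,-0.8,0,0,0,-1,0,0,-0.8,0,0,0,-1,0.69,-0.61,0,0,0,0,-1,0.69,-0.61,0,0,0,0,-1,0.69,-0.61,0,0,0,0,-1,0.69,-0.61,0,0,0,0,-1], grip_force=20)

```text
clock: 1.57
ee_pos: [0.2796, -0.488, 0.3618]
ee_rot: [3.141, -0.0, 0.32]
contact_force: [0.6, -1.3, -0.6]
gripper_width: 0.477
grip_force: 0.0
```

Call:
move_arm(steps=[0.69,-0.61,0,0,0,0,-1,0.69,-0.61,0,0,0,0,-1,0.69,-0.61,0,0,0,0,-1,0.69,-0.61,0,0,0,0,-1,0.69,-0.61,0,0,0,0,-1,0.69,-0.61,0,0,0,0,-1,0.69,-0.61,0,0,0,0,-1,0.69,-0.61,0,0,0,0,-1])

```text
clock: 2.23
ee_pos: [0.4275, -0.2328, 0.3619]
ee_rot: [3.141, -0.0, 0.321]
contact_force: [0.3, -0.6, 0.2]
gripper_width: 0.009
grip_force: 0.0
```

Call:
move_arm(steps=[0.69,-0.61,0,0,0,0,-1,0.69,-0.61,0,0,0,0,-1,0.69,-0.61,0,0,0,0,-1,0.69,-0.61,0,0,0,0,-1,0.69,-0.61,0,0,0,0,-1,0.69,-0.61,0,0,0,0,-1,0.69,-0.61,0,0,0,0,-1,0.69,-0.61,0,0,0,0,-1])

```text
clock: 2.9
ee_pos: [0.5755, 0.0218, 0.3619]
ee_rot: [3.141, -0.001, 0.32]
contact_force: [0.4, -0.5, 0.2]
gripper_width: 0.002
grip_force: 0.0
```

Call:
move_arm(steps=[0,0,0,0,0,-0.98,-1,0,0,0,0,0,-0.98,-1,0,0,0,0,0,-0.98,-1,0,0,0,0,0,-0.98,-1,0,0,0,0,0,-0.98,-1,0,0,0,0,0,-0.98,-1,0,0,0,0,0,-0.98,-1,0,0,0,0,0,-0.98,-1])

```text
clock: 3.57
ee_pos: [0.5749, 0.0202, 0.3616]
ee_rot: [3.141, 0.0, 1.109]
contact_force: [0.0, -0.4, -0.4]
gripper_width: 0.004
grip_force: 0.0
```

Call:
move_arm(steps=[0,0,0,0,0,-0.98,-1,0,0,0,0,0,-0.98,-1,0,0,0,0,0,-0.98,-1,0,0,0,0,0,-0.98,-1,0,0,0,0,0,-0.98,-1,0,0,0,0,0,-0.98,-1,0,0,0,0,0,-0.98,-1,0,0,0,0,0,0,-1])

```text
clock: 4.23
ee_pos: [0.5749, 0.0202, 0.3616]
ee_rot: [3.142, 0.0, 1.793]
contact_force: [1.1, -0.3, 0.4]
gripper_width: 0.004
grip_force: 0.0
```

Call:
move_arm(steps=[0,0,0.8,0,0,0,-1,0,0,0.8,0,0,0,-1,0,0,0.6,0,0,0,-1,0,0,0.2,0,0,0,-1,0.06,-0.1,0.22,0,0,0,-1,0.06,-0.1,0.22,0,0,0,-1,0.05,-0.09,0.25,0,0,0,-1,0.05,-0.09,0.25,0,0,0,-1])

```text
clock: 4.9
ee_pos: [0.5586, 0.0259, 0.2285]
ee_rot: [3.139, 0.001, 1.79]
contact_force: [0.7, -1.0, 1.1]
gripper_width: 0.009
grip_force: 0.6
```

Call:
move_arm(steps=[0.04,-0.07,0.26,0,0,0,-1,0.04,-0.07,0.26,0,0,0,-1,0.03,-0.05,0.26,0,0,0,-1,0.03,-0.05,0.26,0,0,0,-1,0.01,-0.02,0.12,0,0,0,-1])

```text
clock: 5.32
ee_pos: [0.5455, 0.0293, 0.1797]
ee_rot: [-3.139, -0.001, 1.791]
contact_force: [0.2, -0.9, 1.1]
gripper_width: 0.002
grip_force: 0.4
```

Call:
move_arm(steps=[0,0,0.1,0,0,0,-1,0,0,0.1,0,0,0,-1,0,0,0,0,0,0,-1,0,0,0,0,0,0,-1])

```text
clock: 5.65
ee_pos: [0.5466, 0.0293, 0.1735]
ee_rot: [-3.141, -0.0, 1.791]
contact_force: [-1.9, 0.5, 1.6]
gripper_width: 0.003
grip_force: 0.9
```

```bash
cat > look.py <<'E'
import sys
from h import *
n,tag=sys.argv[1],sys.argv[2]
img,w=cloud(n); np.save(tag+".npy",w); cv2.imwrite(f"pics/{tag}.png",cv2.resize(img[110:290,200:420] if n=="top" else img[120:340,280:500],None,fx=2.5,fy=2.5)[...,::-1])
c=np.array([.649,.0205]); a=np.array([.957,-.290]); b=np.array([.290,.957])
q=w.copy(); d=w[...,:2]-c; q[...,0]=d@a; q[...,1]=d@b
m=(img.min(-1)>110)&(q[...,2]>.14)&(abs(q[...,1])<.1)&(q[...,0]>-.1)&(q[...,0]<.1)&(q[...,2]<.27)
P=q[m]; A=np.c_[P[:,0],P[:,1],np.ones(len(P))]
for _ in range(6):
    s=np.linalg.lstsq(A,P[:,2],rcond=None)[0]; k=abs(A@s-P[:,2])<.006; A,P=A[k],P[k]
print(n,len(P),"angle",np.arctan(-s[0]),s)
E
python3 look.py side s1
```

```text
side 4985 angle 0.03528507335781089 [-0.03529972 -0.00105889  0.1587797 ]
```

View pics/s1.png

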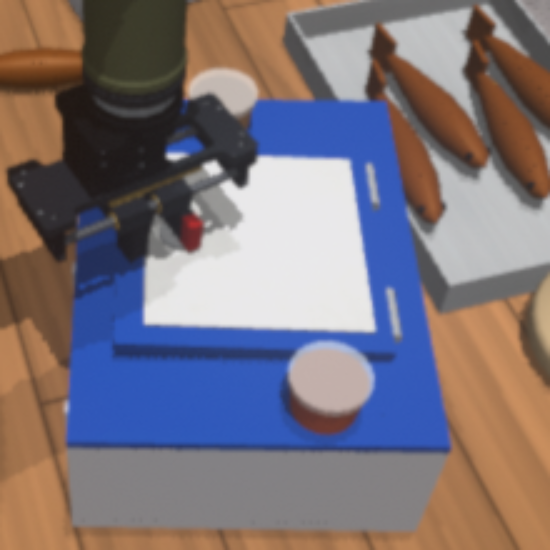

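Call:
move_arm(steps=[0,0,-0.7,0,0,0,-1,0,0,-0.7,0,0,0,1,0,0,-0.8,0,0,0,1,0,-0.9,-0.5,0,0,0,1,0,-0.9,0,0,0,0,1,0,0,0,0,0,0,1])

```text
clock: 6.2
ee_pos: [0.4725, 0.0125, 0.2829]
ee_rot: [-3.14, 0.007, 1.789]
contact_force: [0.4, 0.5, -0.8]
gripper_width: 0.3
grip_force: 0.0
```

```bash
for n in side top; do python3 look.py $n ${n:0:1}2; python3 - <<E
from h import *
w=np.load("${n:0:1}2.npy"); c=np.array([.649,.0205]); a=np.array([.957,-.290]); b=np.array([.290,.957])
d=w[...,:2]-c; x=d@a; y=d@b; z=w[...,2]
m=(z>.178)&(z<.205)&(abs(y)<.045)&(x>-.11)&(x<-.015)
p=np.c_[x[m],y[m]]; print(m.sum(), z[m].max() if m.any() else 0, cv2.minAreaRect(p.astype(np.float32)) if len(p)>3 else 0, p.mean(0))
t=c+np.array(cv2.minAreaRect(p.astype(np.float32))[0])@np.array([a,b]); print(t)
E
done
```

```text
side 5659 angle 0.044427329207942415 [-0.04445658 -0.00128602  0.1598262 ]
207 0.20053167813973027 ((-0.05759141966700554, -0.0019246488809585571), (0.014767888002097607, 0.051645196974277496), 30.402788162231445) [-0.05761206 -0.00603136]
[0.59332686 0.03535962]
top 2910 angle 0.04627514863093029 [-0.04630821 -0.00059696  0.16028081]
0 0 0 [nan nan]
[0.649  0.0205]<stdin>:5: RuntimeWarning: Mean of empty slice.
  ret = um.true_divide(
```

View pics/s2.png

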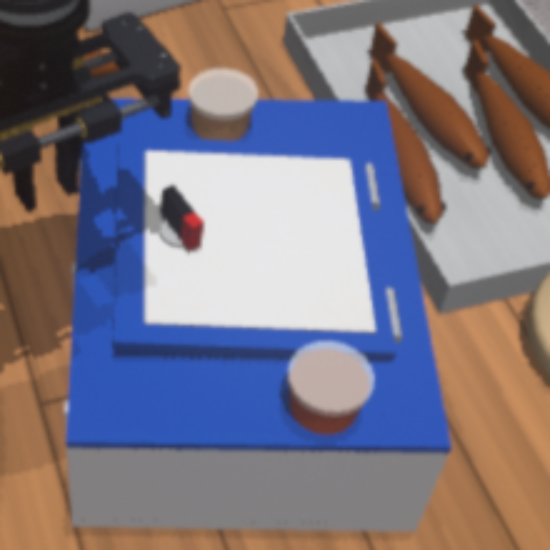

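Call:
move_arm(steps=[0,0.99,0,0,0,0,1,-0.04,0.99,0,0,0,0,1,0,0.99,0,0,0,0,1,0,0,0,0,0,0,1,0,0,0,0,0,0,1])

```text
clock: 6.72
ee_pos: [0.5943, 0.0387, 0.2774]
ee_rot: [-3.137, -0.008, 1.792]
contact_force: [-0.2, 0.7, -0.2]
gripper_width: 0.769
grip_force: 0.0
```

Call:
move_arm(steps=[-0.04,-0.03,0.6,0,0,0,1,0,0,0.7,0,0,0,1,0,0,0.6,0,0,0,1,0,0,0.3,0,0,0,1,0,0,0.1,0,0,0,1,0,0,0,0,0,0,1,0,0,0,0,0,0,1])

```text
clock: 7.3
ee_pos: [0.5925, 0.0361, 0.191]
ee_rot: [3.14, 0.001, 1.791]
contact_force: [-0.1, -0.7, 1.2]
gripper_width: 0.997
grip_force: 0.0
```

Call:
move_arm(steps=[0,0,0.2,0,0,0,1,0,0,0,0,0,0,-1,0,0,0,0,0,0,-1,0,0,0,0,0,0,-1,0,0,0,0,0,0,-1,0,0,0,0,0,0,-1,0,0,0,0,0,0,-1,0,0,0,0,0,0,-1], grip_force=40)

```text
clock: 7.97
ee_pos: [0.5919, 0.036, 0.1816]
ee_rot: [3.141, 0.0, 1.791]
contact_force: [-0.0, 0.6, -0.0]
gripper_width: 0.557
grip_force: 0.0
```

Call:
move_arm(steps=[0,0,0,0,0,0,-1,0,0,0,0,0,0,-1,0,0,0,0,0,0,-1,0,0,0,0,0,0,-1])

```text
clock: 8.3
ee_pos: [0.5919, 0.036, 0.1815]
ee_rot: [-3.142, 0.0, 1.791]
contact_force: [1.2, -0.3, 0.3]
gripper_width: 0.249
grip_force: 0.0
```

Call:
move_arm(steps=[0,0,0,0,0,0,-1,0,0,0,0,0,0,-1,0,0,0,0,0,0,-1,0,0,0,0,0,0,-1])

```text
clock: 8.63
ee_pos: [0.5926, 0.0362, 0.1816]
ee_rot: [3.14, -0.0, 1.791]
contact_force: [5.3, 1.4, -3.1]
gripper_width: 0.138
grip_force: 40.0
```

Call:
move_arm(steps=[0.01,-0.02,0.05,0,0,0,-1,0.01,-0.02,0.05,0,0,0,-1,0,0,0.05,0,0,0,-1,0,0,0.05,0,0,0,-1,0,0,0,0,0,0,-1,0,0,0,0,0,0,-1])

```text
clock: 9.13
ee_pos: [0.5918, 0.0364, 0.1759]
ee_rot: [3.138, 0.002, 1.791]
contact_force: [1.4, -0.4, 8.3]
gripper_width: 0.135
grip_force: 40.0
```

Call:
move_arm(steps=[0,0,0.05,0,0,0,-1,0,0,0.05,0,0,0,-1,0,0,0.05,0,0,0,-1,0,0,0,0,0,0,-1,0,0,0,0,0,0,-1])

```text
clock: 9.55
ee_pos: [0.5916, 0.0366, 0.1733]
ee_rot: [3.138, 0.004, 1.791]
contact_force: [-7.3, -1.2, 26.6]
gripper_width: 0.135
grip_force: 40.0
```

```bash
python3 look.py side s3; python3 look.py top t3
```

```text
side 4822 angle -0.0025409155751350905 [ 0.00254092 -0.00060522  0.15450324]
top 1324 angle 0.0008614439618001912 [-0.00086144  0.00138495  0.15502114]
```

Call:
move_arm(steps=[0,0,0.02,0,0,0.5,-1,0,0,0,0,0,0.7,-1,0,0,0,0,0,0.7,-1,0,0,0,0,0,0.7,-1,0,0,0,0,0,0.7,-1,0,0,0,0,0,0.7,-1,0,0,0,0,0,0.7,-1,0,0,0,0,0,0,-1])

```text
clock: 10.32
ee_pos: [0.591, 0.0366, 0.1732]
ee_rot: [3.138, 0.003, 1.318]
contact_force: [-9.5, -1.4, 31.1]
gripper_width: 0.133
grip_force: 40.0
```

Call:
move_arm(steps=[0,0,0,0,0,0.6,-1,0,0,0,0,0,0.6,-1,0,0,0,0,0,0.6,-1,0,0,0,0,0,0.6,-1,0,0,0,0,0,0.6,-1,0,0,0,0,0,0.6,-1,0,0,0,0,0,0,-1])

```text
clock: 10.9
ee_pos: [0.5905, 0.0369, 0.1731]
ee_rot: [3.138, 0.001, 0.958]
contact_force: [-10.7, -1.7, 31.2]
gripper_width: 0.136
grip_force: 40.0
```

```bash
python3 look.py side s4; python3 look.py top t4; python3 -c "
from station import r
s=r.read_state();print(s['wrist_torque'],s['qpos'],s['contact_force'])"
```

```text
side 4434 angle -0.0015937589127270845 [ 0.00159376 -0.00074117  0.15450869]
top 1199 angle -0.0024162416507964206 [ 0.00241625 -0.00068669  0.15489884]
[-0.47306165  2.53915628 -0.02424557] [ 0.52097279  0.31816652 -0.75436576  1.66166241  0.23122966  1.25076509
 -0.89135577] [-9.87035059 -1.21453662 31.51143614]
```

View pics/s4.png

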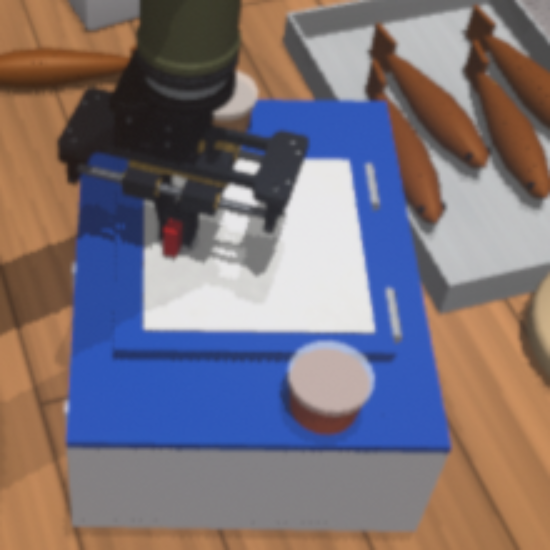

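Call:
move_arm(steps=[0,0,0,0,0,0.5,-1,0,0,0,0,0,0.5,-1,0,0,0,0,0,0.5,-1,0,0,0,0,0,0.5,-1,0,0,0,0,0,0.5,-1,0,0,0,0,0,0.5,-1,0,0,0,0,0,0,-1])

```text
clock: 11.58
ee_pos: [0.5902, 0.0372, 0.1731]
ee_rot: [3.139, 0.0, 0.659]
contact_force: [-10.7, -1.3, 31.0]
gripper_width: 0.136
grip_force: 40.0
```

```bash
python3 look.py side s5; python3 -c "
from station import r
s=r.read_state();print(s['wrist_torque'],s['qpos'],s['contact_force'])"
```

```text
side 4194 angle -0.0018291022676566193 [ 0.0018291  -0.00065104  0.15445093]
[-0.33323156  2.7070235  -0.06723403] [ 0.48443529  0.30726852 -0.70765049  1.66310493  0.21169598  1.24736647
 -1.17778567] [-11.46986819  -0.97465278  30.49371057]
```

Wing is at about 0.96 and turning freely; I'll continue.

Call:
move_arm(steps=[0,0,0,0,0,0.6,-1,0,0,0,0,0,0.6,-1,0,0,0,0,0,0.6,-1,0,0,0,0,0,0.6,-1,0,0,0,0,0,0.6,-1,0,0,0,0,0,0.6,-1,0,0,0,0,0,0.4,-1,0,0,0,0,0,0,-1])

```text
clock: 12.3
ee_pos: [0.59, 0.0377, 0.1731]
ee_rot: [3.14, -0.001, 0.26]
contact_force: [-10.4, -0.1, 31.9]
gripper_width: 0.14
grip_force: 40.0
```

```bash
python3 -c "
from station import r
s=r.read_state();print(s['wrist_torque'],s['qpos'],s['contact_force'])"
```

```text
[-0.0707723   2.78040098 -0.08324679] [ 0.43695217  0.2948435  -0.64815738  1.66490319  0.18817471  1.24334875
 -1.56219537] [-10.44717402  -0.08182406  31.92671394]
```

Call:
move_arm(steps=[0,0,0,0,0,0.6,-1,0,0,0,0,0,0.6,-1,0,0,0,0,0,0.6,-1,0,0,0,0,0,0.6,-1,0,0,0,0,0,0.6,-1,0,0,0,0,0,0.6,-1,0,0,0,0,0,0.6,-1,0,0,0,0,0,0,-1])

```text
clock: 12.97
ee_pos: [0.59, 0.0382, 0.1731]
ee_rot: [3.141, -0.002, -0.161]
contact_force: [-10.8, 0.4, 30.2]
gripper_width: 0.135
grip_force: 40.0
```

Call:
move_arm(steps=[0,0,0,0,0,0.4,-1,0,0,0,0,0,0.4,-1,0,0,0,0,0,0.3,-1,0,0,0,0,0,0,-1,0,0,0,0,0,0,-1])

```text
clock: 13.38
ee_pos: [0.59, 0.0384, 0.173]
ee_rot: [-3.141, -0.002, -0.268]
contact_force: [-10.5, 0.8, 29.3]
gripper_width: 0.14
grip_force: 40.0
```

```bash
python3 look.py side s6; python3 -c "
from station import r
s=r.read_state();print(s['wrist_torque'],s['qpos'],s['contact_force'])"
```

```text
side 4496 angle -0.0014383375045187378 [ 0.00143834 -0.00090458  0.15448561]
[ 0.33665481  2.79160533 -0.00533393] [ 0.37690941  0.28147394 -0.57417686  1.66709974  0.16072912  1.2386329
 -2.0708531 ] [-10.36291788   2.0682605   29.12578562]
```

View pics/s6.png

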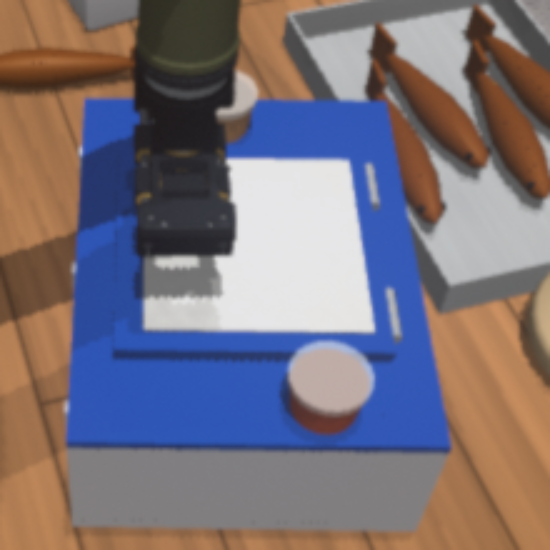

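Call:
move_arm(steps=[0,0,0,0,0,0.3,-1,0,0,0,0,0,0,-1,0,0,-0.05,0,0,0,-1,0,0,-0.05,0,0,0,-1,0,0,0,0,0,0,0.2,0,0,0,0,0,0,0.2,0,0,0,0,0,0,0.2,0,0,0,0,0,0,0.2])

```text
clock: 14.1
ee_pos: [0.5911, 0.0369, 0.1734]
ee_rot: [-3.141, -0.003, -0.299]
contact_force: [-0.4, -0.6, 9.3]
gripper_width: 0.354
grip_force: 4.7
```

Call:
move_arm(steps=[0,0,0,0,0,0,0.2,0,0,0,0,0,0,0.2,0,0,-0.3,0,0,0,0.2,0,0,-0.6,0,0,0,0.2,0,0,-0.8,0,0,0,0.2,0,0,-0.8,0,0,0,0.2,0,0,-0.5,0,0,0,0.2,0,0,0,0,0,0,0.2])

```text
clock: 14.77
ee_pos: [0.5918, 0.0376, 0.2963]
ee_rot: [-3.139, -0.007, -0.299]
contact_force: [0.3, 0.7, -0.4]
gripper_width: 0.598
grip_force: 0.0
```

Call:
move_arm(steps=[-0.9,0,0,0,0,0,0.2,-0.9,0,0,0,0,0,0.2,-0.9,0,0,0,0,0,0.2,0,0,0,0,0,0,0.2])

```text
clock: 15.1
ee_pos: [0.4807, 0.0718, 0.29]
ee_rot: [3.139, 0.004, -0.294]
contact_force: [0.6, -0.1, 0.6]
gripper_width: 0.598
grip_force: 0.0
```

```bash
python3 look.py top t7; python3 look.py side s7; python3 - <<E
from h import *
w=np.load("s7.npy"); c=np.array([.649,.0205]); a=np.array([.957,-.290]); b=np.array([.290,.957])
d=w[...,:2]-c; x=d@a; y=d@b; z=w[...,2]
m=(z>.172)&(z<.2)&(abs(y)<.045)&(x>-.11)&(x<-.015)
print(m.sum(),cv2.minAreaRect(np.c_[x[m],y[m]].astype(np.float32)))
E
```

```text
top 3697 angle 0.013564886611339208 [-0.01356572  0.00033916  0.1564343 ]
side 5655 angle 0.011604282650353369 [-0.0116048  -0.00107234  0.1559865 ]
241 ((-0.059694238007068634, -0.0014657089486718178), (0.049678876996040344, 0.015652699396014214), 0.40037912130355835)
```

View pics/s7.png

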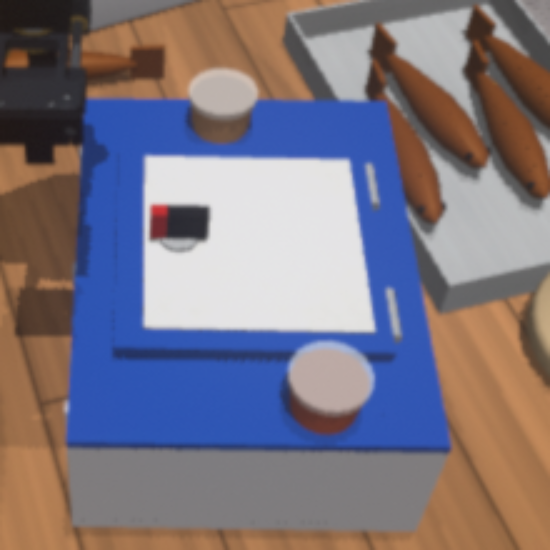

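The red end (160,222) points straight to the chest's front, and the hatch rests at 0.012 rad, which is its latched angle. The gripper is clear of everything, so I'm handing in.

```bash
python3 -c "
from station import r
print(r.finish_job())"
```

```text
the job is handed in; nothing more can be done
None
```

The hatch is shut and latched at about 0.012 rad with the wing knob at its end stop, the gripper is clear and touching nothing, and the job is handed in; no verdict was returned.

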